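Be the third hand at the claw repair jig

TASK

Turn the screwdriver unit's torque dial to the red mark, then lay the rusty claw weight flat on the blue jig bed and push it squarely, and centred, against the sprung aluminium stop until the pointer sits in the middle of the green band (about 12 N). Finish while still holding it there with a steady push, so that I can drive its two screws through the stop: do not let go. Never push the pointer far into the red, and leave the cracked bowl, the liner and the two brass nipples where they stand.

Things in the scene. Friction and masses are not known exactly. Their poses are not given: they have to be found in the camera images.
- dial (a joint): Angle of the torque dial in rad, 0 to 4.2, growing as it is turned clockwise seen from above; the red mark is at 1.8, white scale marks every 0.6 from 0. It starts somewhere from 0.5 to 1.2 and stays where it is left (light friction, about 0.04 N m).
- dial_grip (a point): On the dial's axis, 67 mm above the bench, mid height of its grip. The dial is a yellow upright bar 48 x 14 mm (top 81 mm above the bench) on a black disc 54 mm across (top 52 mm above the bench). x axis: along the bar towards the end with the black line and a small yellow pointer; z up.
- unit: The screwdriver's power unit, fixed: grey box 110 x 110 x 45 mm with the dial on the middle of its top, on a black face with white marks and one broader red mark. It stands left or right of the jig. Origin at the centre of its underside.
- weight_mid (a point): Centre of the loose claw weight, 26 mm above its underside. Rusty steel bar 84 mm long (y axis), 44 wide (x), 18 thick, with a lug on its middle: 26 mm along y, 36 along x, from 18 to 52 mm above the underside. 0.5 to 0.8 kg; the same turned half round. It starts flat on the bench, on the other side of the jig from the grey box. z up.
- stop_face (a point): Middle of the front face of the sprung aluminium stop, at the level of the bed's top, 12 mm above the bench; moves with the stop. x axis: level, the direction to push (into the stop); y: along the face; z up. The stop is 100 mm wide (50 to each side), stands 34 mm above the bed, is 12 mm thick and has a black line on its top at the middle.
- jig: The jig, fixed: blue bed 180 (x) x 180 (y) x 12 mm, origin at the centre of its underside, axes as stop_face, whose x is 20 mm here at rest. At y 59 to 85 mm, x 20 to 56 mm stands the scale, 37 mm above the bed (pointer 41 mm), with white, green and red fields. Behind the stop is a grey guide block as tall as the stop.
- stop (a joint): How far the sprung stop is pushed back, in m: 0 at rest, end of travel 0.025. Spring of 1 N per mm, no preload. The black pointer is in the green band from 0.008 to 0.016 (8 to 16 N), middle 0.012; beyond lies the red field.
- weight: The same claw weight, origin at the centre of its underside.
- bowl: Cracked grey-blue claw bowl, open on top, 104 mm across, 60 mm tall, loose. Origin at the centre of its underside.
- liner: Tan rubber liner standing on its wide head, 62 mm across at the foot, 135 mm tall, loose. Origin at the centre of its underside.
- nipple_a: Brass hose nipple standing up, 28 mm across, 42 mm tall, loose. Origin at the centre of its underside.
- nipple_b: The other brass hose nipple, same size and origin.
Mind the look-alikes: they are no part of the job. Of the things that look like the weight, the middle-sized one is meant.

How it is judged:
By the outcome, as a careful person would: the job done as asked, in the order asked, and still so for the second after the job is handed in, while the arm keeps its last pose, push and grip.
It also fails if it takes over 56 s, if anything falls off the work surface, if the arm or the gripper's body presses on something with over 40 N, if the wrist force passes 120 N, or if a joint passes its speed limit or range.

ROBOT

A 7-joint arm with a two-finger parallel gripper is mounted at the origin on the work surface. World frame = base frame: x ahead of the robot, y to its left, z up, the work surface at z = 0. Lengths are in m, angles in rad, forces in N, time in s.
With the tool pointing down it reaches from about 0.4 to 0.85 m from the base axis. Payload 10.4 kg.
Tool frame: the origin (TCP) lies on the front face of the gripper's body, between the roots of the fingers; the fingertips stand 73 mm ahead of it and the grasp point (between the pads) lies 54 mm ahead of it; z points along the fingers, y is the line along which they close (so a half turn about z gives the same grasp; the last joint's range is limited). The gripper opens to 85 mm and grips with 20 to 120 N. Pads are 22 mm wide; open, the fingers measure 114 mm over their backs; the gripper's body (76 mm by 85 mm) begins 54 mm behind the grasp point. The pads swing forward as they close: fully open they stand 13 mm farther back than shut.
Start: joints at [1.11, 0.332, -0.065, 1.46, 0.022, 1.35, -0.088], TCP at [0.265, -0.566, 0.304] pointing down, gripper open.
Joint ranges: [-2.6, 2.6], [-0.5, 2.12], [-1.47, 1.34], [0.16, 2.42], [-1.27, 4.41], [0.06, 2.06], [-2.6, 2.6]. Speed limits (rad/s): [2.22, 2.22, 2.79, 2.79, 3.14, 3.14, 3.14].

INTERFACE

Orientations are given as a unit quaternion [x, y, z, w].
In Python, from workcell import manip gives the robot as it stands.
- The arm moves only by the shell command python3 -m jog 'ROWS' [FORCE]. ROWS is JSON, a list of rows, each an object with "grip": the gripper command: -1 is fully open, 1 is shut, values between are in proportion; "slide": the shift along the tool's x, y, z in cm, a list of three; "yaw": the turn about the tool's z in rad. A call has 1 to 8 rows; each row shifts and turns the commanded pose from where the row before left it, along the tool's axes as they then stand; what a row does not reach is not made up. A row lasts 1/10 s, in which the tool goes at most 50 mm and 8.59 degrees, less where a joint would pass 70% of its speed; a pose out of reach is approached as far as the arm can. A call with a gripper value outside its range is refused whole. The fingers move at their own pace and stop on an object; FORCE is the grip in N (left out, the last holds). Time passes only in rows, so rows that do not move let the fingers close. It gives the time, the measured TCP pose, the force, the opening and the grip force at its end, in the units of the state.
- manip.get_obs(): the state, without advancing time (a new reading comes with each control period).
- manip.camera(name): name is "scene" or "top"; returns the picture (480x640x3 uint8, blue, green, red); there is no depth.
- manip.calibration(name): a dict with "vfov" (degrees; the focal length in pixels is half the picture's height over the tangent of half this angle, whatever the lens; pixels are square), "cx", "cy" (the principal point, pixels), "camera_from_world" (4x4, takes a point from world to camera coordinates). Camera axes: x right, y down, z forward; pixel columns grow to the right and rows downward; lengths in m; the calibration is good to about 2 mm. A picture is of the moment at which its call begins. calibration takes no time and is no camera call.
- manip.hand_in(): hands the job in; it is judged then, once.
Trained networks look in the newest picture that a camera, given by its name, has taken for a name from the list of things; names that differ only in an ending like _2 or _b are one class to them, and where a whole thing is asked for, a point or a joint stands for the part that bears it (a point fixed in the world has none). Each returns a list of dicts, best first, with "conf" (0 to 1); they miss things now and then, are a little off and sometimes report something else, mostly with a low value. They report only what shows in the picture. A call takes as long as a camera call. They do not tell look-alikes from the thing itself.
- manip.masks_of(thing, camera): "region" (480x640 bool, what is visible of it) and "centre" ([column, row] in pixels, amid what is visible of it).
The state is a dict: "clock": time; "joint_pos": joint angles; "joint_velocities": joint speeds; "tau": joint torques, N m; "position": TCP position; "ee_rot": TCP orientation; "ft_force": force on the tool from outside, world axes, zero at the start; "torque": the same for the moment, N m; "grip_width": opening from 0.0 (shut) to 1.0 (fully open); "grasp_force": force on a finger pad.
Only numpy, scipy, OpenCV 4.12 (cv2) and the standard library are available. Lean on these libraries where they do the work, as an engineer would, in place of code of your own. Each camera call takes 0.05 s, during which the arm holds its last target. There are 200 camera calls.

## Working session

There is one attempt and no reset: what is moved stays moved. The work goes in short steps, Python scripts to look and compute and a shell command to move; the robot and the scene stay as the last step left them, time stands still between calls to the robot, and variables do not carry over. Pictures are saved under pics/ and viewed, at most 10 in all, crops included, and the job is handed in when it is done.

```bash
mkdir -p pics; python3 - <<'E'
from workcell import manip
import cv2,numpy as np
for n in("scene","top"):
    im=manip.camera(n); cv2.imwrite(f"pics/{n}0.png",im)
    c=manip.calibration(n); print(n,c)
    for t in("dial","unit","weight","jig","stop","bowl","liner","nipple_a"):
        for d in manip.masks_of(t,n): print(t,round(d["conf"],2),np.round(d["centre"]),d["region"].sum())
o=manip.get_obs(); print({k:np.round(v,3) for k,v in o.items()})
E
```

```text
scene {'vfov': 57.52611581096116, 'cx': 319.3773195487244, 'cy': 244.05987370512022, 'camera_from_world': array([[ 0.76951512,  0.63861476, -0.0042035 , -0.45536798],
       [ 0.488781  , -0.59317984, -0.6397115 , -0.21150554],
       [-0.41102264,  0.49021308, -0.76860362,  1.09449931],
       [ 0.        ,  0.        ,  0.        ,  1.        ]])}
dial 0.59 [153. 369.] 976
dial 0.33 [360. 183.] 848
unit 0.66 [158. 376.] 5418
weight 0.92 [394. 155.] 1160
weight 0.89 [360. 184.] 763
weight 0.55 [335. 162.] 324
jig 0.8 [302. 301.] 8287
bowl 0.74 [449. 206.] 1852
liner 0.6 [241. 426.] 2005
nipple_a 0.68 [228. 247.] 213
nipple_a 0.64 [240. 424.] 1996
nipple_a 0.45 [275. 210.] 206
top {'vfov': 49.35288434539379, 'cx': 312.94705805926066, 'cy': 247.2617591850257, 'camera_from_world': array([[-0.02998227, -0.99954469, -0.00338768,  0.03802197],
       [-0.98811234,  0.03015026, -0.15074803,  0.55296903],
       [ 0.15078153, -0.00117236, -0.98856641,  0.9918258 ],
       [ 0.        ,  0.        ,  0.        ,  1.        ]])}
dial 0.9 [483. 263.] 549
unit 0.82 [483. 266.] 3529
unit 0.54 [280. 334.] 152
weight 0.96 [179. 340.] 500
weight 0.87 [189. 286.] 970
weight 0.66 [121. 285.] 1840
jig 0.97 [347. 234.] 7606
stop 0.87 [345. 219.] 563
bowl 0.81 [172. 181.] 2255
bowl 0.37 [347. 230.] 7862
liner 0.88 [464. 180.] 1108
nipple_a 0.48 [354. 330.] 155
nipple_a 0.44 [283. 332.] 150
{'clock': np.float64(0.9), 'joint_pos': array([ 1.11 ,  0.332, -0.065,  1.46 ,  0.022,  1.35 , -0.089]), 'joint_velocities': array([-0.001, -0.   , -0.001,  0.001,  0.001, -0.001,  0.   ]), 'tau': array([ 0.0000e+00, -6.2521e+01,  4.9000e-02, -3.9183e+01,  1.6000e-02,
        2.0000e-03,  0.0000e+00]), 'position': array([ 0.265, -0.566,  0.304]), 'ee_rot': array([0.976, 0.217, 0.   , 0.   ]), 'ft_force': array([ 0.233, -0.301,  0.548]), 'torque': array([-0.02 , -0.015, -0.012]), 'grasp_force': np.float64(0.0), 'grip_width': np.float64(1.001)}
```

View pics/top0.png

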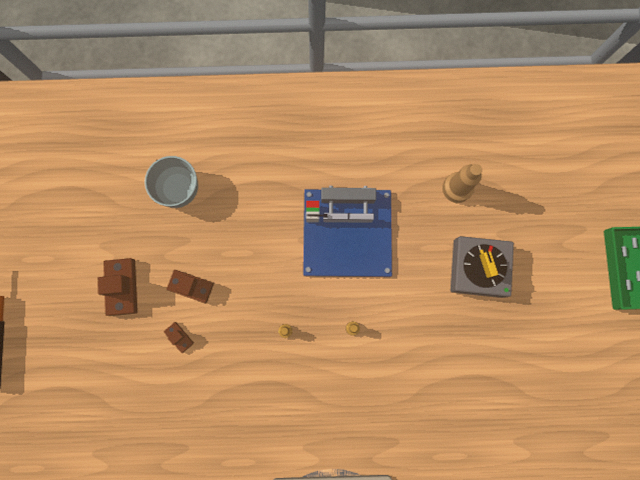

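View pics/scene0.png

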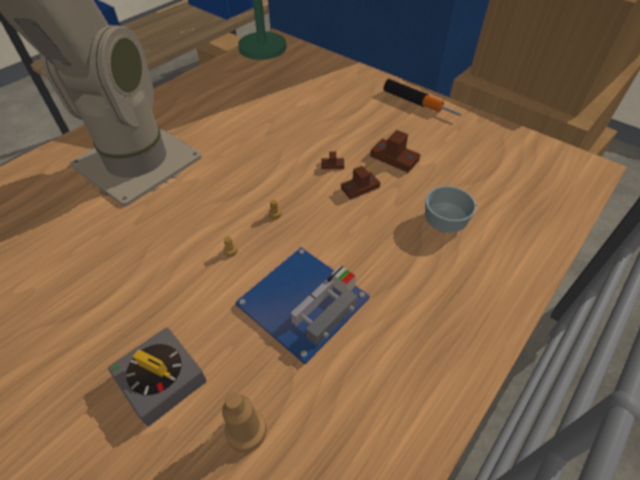

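The top view shows the jig at (347,234) with its stop at row ~216, the dial at (487,262), and three rusty weights; the middle-sized one is at (190,286). The bowl is at (172,181), the liner at (463,183) and the nipples at (285,331) and (353,328). The scene view agrees.

```bash
cat > h.py <<'E'
from workcell import manip
import cv2,numpy as np
from scipy.spatial.transform import Rotation as R
def ray(cam,uv,z):
    c=manip.calibration(cam); M=c["camera_from_world"]; f=240/np.tan(np.radians(c["vfov"]/2))
    uv=np.atleast_2d(uv).astype(float)
    d=np.c_[(uv[:,0]-c["cx"])/f,(uv[:,1]-c["cy"])/f,np.ones(len(uv))]@M[:3,:3]
    o=-M[:3,:3].T@M[:3,3]; return (o+d*((z-o[2])/d[:,2])[:,None])[:,:2]
def proj(cam,p):
    c=manip.calibration(cam); M=c["camera_from_world"]; f=240/np.tan(np.radians(c["vfov"]/2))
    q=np.atleast_2d(p)@M[:3,:3].T+M[:3,3]; return np.c_[q[:,0]/q[:,2]*f+c["cx"],q[:,1]/q[:,2]*f+c["cy"]]
def rect(cam,mask,z):
    v,u=np.nonzero(mask); p=ray(cam,np.c_[u,v],z)
    (c,s,_)=r=cv2.minAreaRect((p*1000).astype(np.float32)); b=cv2.boxPoints(r)
    e=max([b[1]-b[0],b[2]-b[1]],key=np.linalg.norm); return np.array(c)/1000,s,np.degrees(np.arctan2(e[1],e[0])),p.mean(0)
def big(m):
    n,l,s,_=cv2.connectedComponentsWithStats(m.astype(np.uint8)); return l==1+np.argmax(s[1:,4])
def tool():
    o=manip.get_obs(); r=R.from_quat(o["ee_rot"]).as_matrix()
    return o,r,o["position"]+r[:,2]*.054
E
python3 - <<'E'
from h import *
im=cv2.imread("pics/top0.png"); hsv=cv2.cvtColor(im,cv2.COLOR_BGR2HSV); h,s,v=cv2.split(hsv)
blue=(h>105)&(h<125)&(s>150); blue[:,:290]=0; blue[:,400:]=0
blue=cv2.morphologyEx(big(blue).astype(np.uint8),cv2.MORPH_CLOSE,np.ones((5,5)))
print("jig",rect("top",blue,.012))
yel=(h>20)&(h<33)&(s>190)&(v>150); box=np.zeros_like(yel); box[235:295,460:515]=1
print("dial",rect("top",big(yel&box),.081))
red=((h<6)|(h>174))&(s>170)&(v>100)&box; print("redmark",ray("top",np.argwhere(red).mean(0)[::-1],.046) if red.any() else 0,red.sum())
ds=manip.masks_of("unit","top"); print("unit",rect("top",ds[0]["region"],.045))
for d in manip.masks_of("weight","top"): print("w",d["centre"],rect("top",d["region"],.018))
for d in manip.masks_of("nipple_a","top"): print("n",ray("top",d["centre"],.03))
for t,p,z in(("bowl",(172,181),.06),("liner",(474,172),.135)): print(t,ray("top",p,z))
crop=lambda x,y,w,hh,k:cv2.resize(im[y:y+hh,x:x+w],None,fx=k,fy=k,interpolation=cv2.INTER_CUBIC)
a=crop(440,225,90,80,4.4);b=crop(155,255,75,55,5); c=crop(295,175,110,110,3.6)
W=np.zeros((600,800,3),np.uint8)
W[:352,:396]=a; W[:396,400:796]=c; W[325+30:600,:375]=b[:245]
cv2.imwrite("pics/z1.png",W)
o,r,g=tool(); print(r,g)
E
```

```text
Traceback (most recent call last):
  File "h.py", line 17, in big
    n,l,s,_=cv2.connectedComponentsWithStats(m.astype(np.uint8)); return l==1+np.argmax(s[1:,4])
                                                                              ~~~~~~~~~^^^^^^^^^
ValueError: attempt to get argmax of an empty sequence
```

```bash
cat > m1.py <<'E'
from h import *
im=cv2.imread("pics/top0.png"); hsv=cv2.cvtColor(im,cv2.COLOR_BGR2HSV); h,s,v=cv2.split(hsv)
print("px",im[260,340],hsv[260,340],hsv[262,487],hsv[247,490])
blue=(im[...,0].astype(int)>im[...,2].astype(int)+40); blue[:,:290]=0; blue[:,400:]=0
blue=cv2.morphologyEx(big(blue).astype(np.uint8),cv2.MORPH_CLOSE,np.ones((5,5)))
print("jig",rect("top",blue,.012))
yel=(h>18)&(h<35)&(s>150)&(v>130); box=np.zeros_like(yel); box[235:295,460:515]=1
print("dial",rect("top",big(yel&box),.081))
red=((h<6)|(h>174))&(s>150)&(v>90)&box; print("redmark",ray("top",np.argwhere(red).mean(0)[::-1],.046) if red.any() else 0,red.sum())
manip.camera("top")
ds=manip.masks_of("unit","top"); print("unit",rect("top",ds[0]["region"],.045))
for d in manip.masks_of("weight","top"): print("w",d["centre"],rect("top",d["region"],.018))
for d in manip.masks_of("nipple_a","top"): print("n",ray("top",d["centre"],.03))
for t,p,z in(("bowl",(172,181),.06),("liner",(474,172),.135)): print(t,ray("top",p,z))
crop=lambda x,y,w,hh,k:cv2.resize(im[y:y+hh,x:x+w],None,fx=k,fy=k,interpolation=cv2.INTER_CUBIC)
a=crop(440,225,90,80,4.4);b=crop(155,255,75,55,5); c=crop(295,175,110,110,3.6)
W=np.zeros((600,800,3),np.uint8)
W[:352,:396]=a; W[:396,400:796]=c; W[355:600,:375]=b[:245]
cv2.imwrite("pics/z1.png",W)
o,r,g=tool(); print(r,g)
E
python3 m1.py
```

```text
px [129  86  62] [109 132 129] [ 22 200 222] [  2 211 203]
jig (array([ 0.55503644, -0.04746284]), (176.11962890625, 112.15330505371094), np.float32(87.00862), array([ 0.54970197, -0.04733557]))
dial (array([ 0.508772  , -0.30864966]), (53.16615295410156, 23.100900650024414), np.float32(13.835467), array([ 0.50545325, -0.30889836]))
redmark [[ 0.54141453 -0.32782845]] 21
unit (array([ 0.50501993, -0.30786221]), (119.58672332763672, 112.63196563720703), np.float32(82.42301), array([ 0.50442508, -0.30779591]))
w [189.4, 285.6] (array([0.48656754, 0.2716185 ]), (89.08558654785156, 45.40216064453125), np.float32(68.920006), array([0.48644115, 0.27191585]))
w [177.7, 341.1] (array([0.38590878, 0.29378421]), (56.649200439453125, 34.02876281738281), np.float32(43.803394), array([0.38597054, 0.2938647 ]))
w [119.4, 285.4] (array([0.48954507, 0.41685919]), (112.35649108886719, 75.24349212646484), np.float32(3.592769), array([0.48993879, 0.41347241]))
n [[0.38939453 0.08285055]]
n [[ 0.38691062 -0.05156639]]
bowl [[0.69260092 0.29688832]]
liner [[ 0.6704752  -0.27858366]]
[[ 9.05684630e-01  4.23952059e-01  5.08556212e-05]
 [ 4.23952061e-01 -9.05684627e-01 -7.91367195e-05]
 [ 1.25089792e-05  9.32332560e-05 -9.99999996e-01]] [ 0.26498584 -0.56605335  0.24994263]
```

View pics/z1.png

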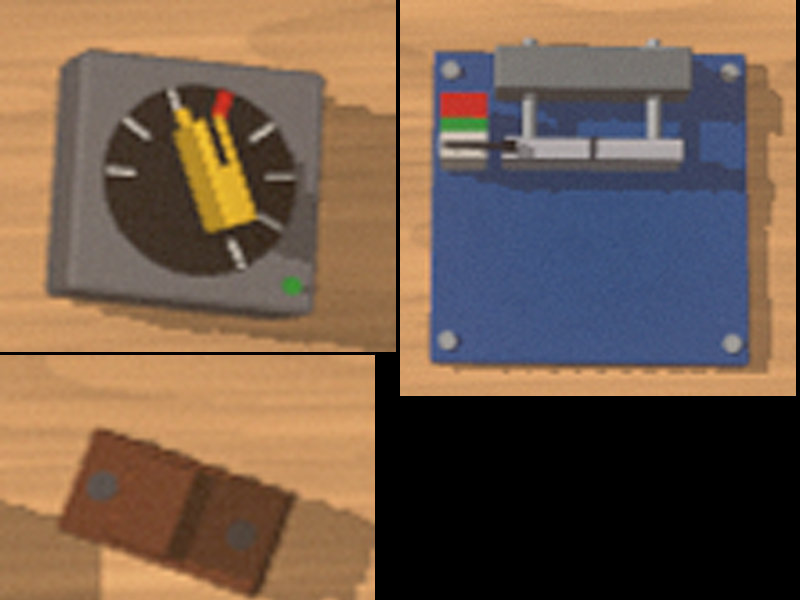

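The dial crop shows the bar's pointer near the third white mark (175,98), just under 1.2, with the red mark at (223,103). The stop's black line is at (593,148) and the weight's lug hides the middle of its bar. I'll fit these accurately next.

```bash
cat > m2.py <<'E'
from h import *
import sys
from scipy.optimize import least_squares
# marks on the face fitted (pixels from crop), z=.0455
cr=np.array([(121,170),(136,128),(175,99),(223,103),(262,130),(280,177),(268,222),(237,253)])/4.4+[440,225]
w=ray("top",cr,.0455); k=np.arange(8)
f=lambda p:(np.c_[p[0]+p[2]*np.cos(p[3]-.6*k),p[1]+p[2]*np.sin(p[3]-.6*k)]-w).ravel()
s=least_squares(f,[.5,-.31,.04,1.9]); print("dial axis",s.x,"res mm",np.abs(s.fun).max()*1e3)
z=np.radians(0)
im=cv2.imread("pics/top0.png"); hsv=cv2.cvtColor(im,cv2.COLOR_BGR2HSV); h,sa,v=cv2.split(hsv)
box=np.zeros(h.shape,bool); box[235:295,460:515]=1
for t in(150,190,205):
  m=(h>18)&(h<35)&(sa>150)&(v>t)&box; m=cv2.morphologyEx(big(m).astype(np.uint8),cv2.MORPH_CLOSE,np.ones((3,3))); c,sz,a,mn=rect("top",m,.081); print(t,m.sum(),c,sz,a,"dial angle",s.x[3]-np.radians(a))
J=np.array([(450,70),(730,72),(732,343),(447,341)],float); J=(J-[400,0])/3.6+[295,175]
j=ray("top",J,.013); print("jig screws",j,"c",j.mean(0),"yaw",np.degrees(np.arctan2(*(j[0]+j[1]-j[2]-j[3])[::-1])))
C=np.array([(433,50),(745,52),(748,362),(432,362)],float); C=(C-[400,0])/3.6+[295,175]
j=ray("top",C,.012); print("jig corners c",j.mean(0),"yaw",np.degrees(np.arctan2(*(j[0]+j[1]-j[2]-j[3])[::-1])))
S=(np.array([(593,160),(502,160),(684,160),(593,148)])-[400,0])/3.6+[295,175]
print("stop top front mid/ends/line",ray("top",S,.046))
# weight: fit by bolt heads and corners at z=.018
B=(np.array([(102,485),(240,534),(97,430),(62,524),(295,493),(256,595)])-[0,355])/5+[155,255]
b=ray("top",B[:2],.018); print("weight bolts",b,b.mean(0),np.degrees(np.arctan2(*(b[0]-b[1])[::-1])))
E
python3 m2.py
```

```text
dial axis [ 0.50678051 -0.31547103  0.0358739   1.43235553] res mm 1.1413182705934943
150 304 [ 0.50897958 -0.30890826] (52.886878967285156, 22.49948501586914) 13.835552 dial angle 1.190879589973591
190 152 [ 0.51043213 -0.31211905] (53.59423065185547, 16.799732208251953) 20.138346 dial angle 1.080875105320118
205 111 [ 0.50663623 -0.31294824] (44.373619079589844, 12.136823654174805) 13.953594 dial angle 1.1888193703280907
jig screws [[ 0.66893675  0.02632255]
 [ 0.66280061 -0.13424151]
 [ 0.50668501 -0.12735709]
 [ 0.51266811  0.03251258]] c [ 0.58777262 -0.05069087] yaw -2.396643643635048
jig corners c [ 0.58823126 -0.05062226] yaw -2.1077616080417316
stop top front mid/ends/line [[ 0.60697875 -0.05122009]
 [ 0.60851986 -0.00102006]
 [ 0.60543816 -0.10140334]
 [ 0.61373494 -0.05149235]]
weight bolts [[0.49746137 0.29931978]
 [0.47612403 0.24386142]] [0.4867927 0.2715906] 68.95601009388618
```

```bash
python3 -m jog '[{"grip":-1,"slide":[4.07,-1.55,0],"yaw":0},{"grip":-1,"slide":[4.07,-1.55,0],"yaw":0},{"grip":-1,"slide":[4.07,-1.55,0],"yaw":0},{"grip":-1,"slide":[4.07,-1.55,0],"yaw":0},{"grip":-1,"slide":[4.07,-1.55,0],"yaw":0},{"grip":-1,"slide":[4.07,-1.55,0],"yaw":0},{"grip":-1,"slide":[4.07,-1.55,0],"yaw":0},{"grip":-1,"slide":[4.07,-1.55,0],"yaw":0.14}]' 20
python3 -m jog '[{"grip":-0.3,"slide":[0,0,3],"yaw":0},{"grip":-0.3,"slide":[0,0,3],"yaw":0},{"grip":-0.3,"slide":[0,0,0],"yaw":0},{"grip":-0.3,"slide":[0,0,0],"yaw":0},{"grip":-0.3,"slide":[0,0,0],"yaw":0}]'
cat > go.py <<'E'
from h import *
import sys
x,y,a=map(float,sys.argv[1:4]); o,r,g=tool()
d=r.T@np.array([x-g[0],y-g[1],0]); t=np.degrees(np.arctan2(r[1,0],r[0,0]))
print("grasp",g.round(4),"yaw",t.round(2),"slide cm",(d*100).round(2),"turn",round(np.radians(t-a),3),"F",o["ft_force"].round(1),"w",o["grip_width"],"clk",o["clock"])
E
python3 go.py .5068 -.3155 16.6
```

```text
clock: 1.9
position: [0.5083, -0.3144, 0.3042]
ee_rot: [0.989, 0.148, 0.0, 0.0]
ft_force: [0.6, -0.6, -0.2]
grip_width: 0.999
grasp_force: 0.0
clock: 2.4
position: [0.5078, -0.3164, 0.2459]
ee_rot: [0.989, 0.148, 0.001, 0.001]
ft_force: [0.1, -0.4, 0.2]
grip_width: 0.648
grasp_force: 0.0
grasp [ 0.5079 -0.3164  0.1919] yaw 17.03 slide cm [-0.08 -0.12 -0.  ] turn 0.007 F [ 0.1 -0.4  0.2] w 0.6478454803043562 clk 2.4
```

```bash
python3 -m jog '[{"grip":-0.3,"slide":[-0.1,-0.1,3],"yaw":0},{"grip":-0.3,"slide":[0,0,3],"yaw":0},{"grip":-0.3,"slide":[0,0,3],"yaw":0},{"grip":-0.3,"slide":[0,0,2.7],"yaw":0},{"grip":-0.3,"slide":[0,0,0],"yaw":0},{"grip":-0.3,"slide":[0,0,0],"yaw":0}]'; python3 go.py .5068 -.3155 16.6
python3 - <<'E'
from h import *
im=manip.camera("scene"); cv2.imwrite("pics/s2.png",cv2.resize(im[290:450,60:270],None,fx=3.5,fy=3.5,interpolation=cv2.INTER_CUBIC))
E
```

```text
clock: 3.0
position: [0.5067, -0.3156, 0.1286]
ee_rot: [0.989, 0.148, 0.001, 0.001]
ft_force: [1.2, 0.1, 0.8]
grip_width: 0.647
grasp_force: 0.0
grasp [ 0.5068 -0.3156  0.0746] yaw 17.04 slide cm [ 0.   -0.01 -0.  ] turn 0.008 F [1.2 0.1 0.8] w 0.6467109969391076 clk 3.0
```

View pics/s2.png

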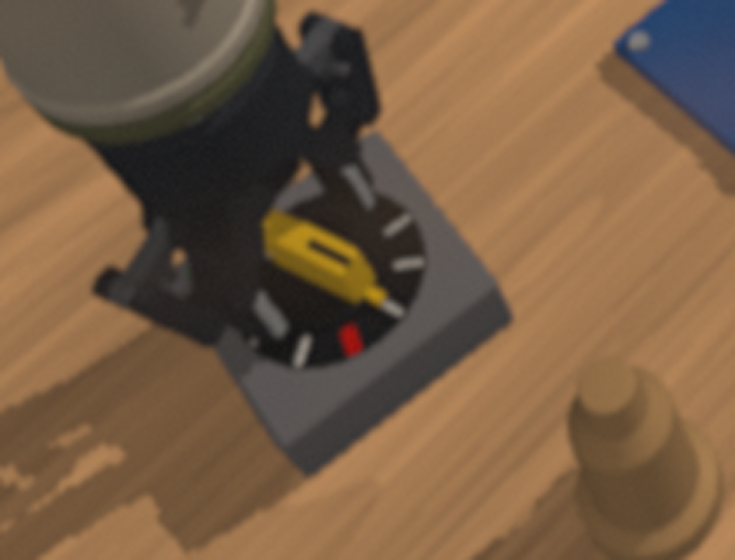

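The fingers straddle the yellow bar, and the pointer at (375,295) sits at the 1.2 mark (390,308). The red mark is at (350,340). Closing on the bar.

```bash
python3 -m jog '[{"grip":1,"slide":[0,0,0],"yaw":0},{"grip":1,"slide":[0,0,0],"yaw":0},{"grip":1,"slide":[0,0,0],"yaw":0},{"grip":1,"slide":[0,0,0],"yaw":0},{"grip":1,"slide":[0,0,0],"yaw":0},{"grip":1,"slide":[0,0,0],"yaw":0},{"grip":1,"slide":[0,0,0],"yaw":0}]' 25; python3 go.py .5068 -.3155 -21.1
```

```text
clock: 3.75
position: [0.5062, -0.3148, 0.128]
ee_rot: [0.989, 0.148, 0.0, 0.0]
ft_force: [-3.1, 2.6, 7.5]
grip_width: 0.159
grasp_force: 26.1
grasp [ 0.5062 -0.3148  0.074 ] yaw 17.08 slide cm [0.03 0.08 0.  ] turn 0.666 F [-3.1  2.6  7.5] w 0.1591877616702029 clk 3.75
```

```bash
python3 -m jog '[{"grip":1,"slide":[0,0,-0.1],"yaw":0.11},{"grip":1,"slide":[0,0,0],"yaw":0.11},{"grip":1,"slide":[0,0,0],"yaw":0.11},{"grip":1,"slide":[0,0,0],"yaw":0.11},{"grip":1,"slide":[0,0,0],"yaw":0.11},{"grip":1,"slide":[0,0,0],"yaw":0.11},{"grip":1,"slide":[0,0,0],"yaw":0},{"grip":1,"slide":[0,0,0],"yaw":0}]'; python3 go.py .5068 -.3155 -21.1
python3 - <<'E'
from h import *
im=manip.camera("scene"); cv2.imwrite("pics/s3.png",cv2.resize(im[320:420,100:220],None,fx=5,fy=5,interpolation=cv2.INTER_CUBIC))
E
```

```text
clock: 4.55
position: [0.5063, -0.3127, 0.1281]
ee_rot: [0.984, -0.179, -0.001, -0.001]
ft_force: [-3.5, 8.9, 4.1]
grip_width: 0.155
grasp_force: 25.9
grasp [ 0.5063 -0.3126  0.0741] yaw -20.66 slide cm [ 0.15  0.26 -0.  ] turn 0.008 F [-3.5  8.9  4.1] w 0.15516028032454987 clk 4.55
```

View pics/s3.png

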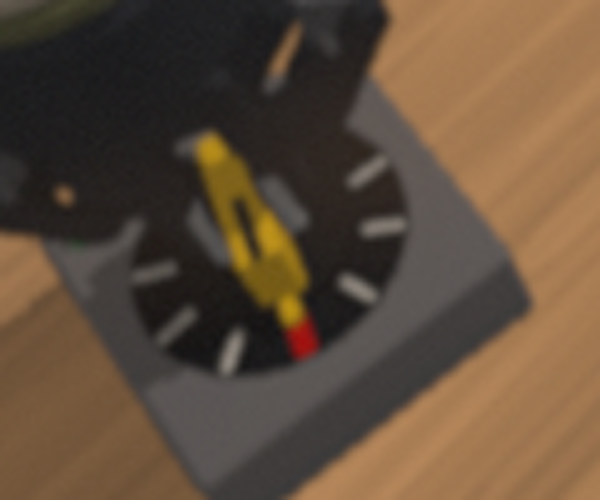

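The pointer (290,310) now sits just in front of the red mark (303,338), close to aligned. Next I'll compute the remaining angle.

```bash
python3 - <<'E'
from h import *
from scipy.optimize import least_squares
px=lambda a:np.array(a,float)/5+[100,320]
w=ray("scene",px([(383,226),(367,171),(357,288),(303,338),(232,352),(176,327),(154,272)]),.0455); k=np.array([0.6,0,1.2,1.8,2.4,3,3.6])/.6
k=np.array([5,6,4,3,2,1,0])*1.  # order test: which way round
for kk in(np.array([1,0,2,3,4,5,6.]),):
  f=lambda p:(np.c_[p[0]+p[2]*np.cos(p[3]-.6*kk),p[1]+p[2]*np.sin(p[3]-.6*kk)]-w).ravel()
  s=least_squares(f,[.5,-.31,.036,1.43]); print(s.x,np.abs(s.fun).max()*1e3)
for z in(.052,.055,.058):
  q=ray("scene",px([(290,310),(286,298)]),z)-s.x[:2]; print(z,s.x[3]-np.arctan2(q[:,1],q[:,0]),np.linalg.norm(q,axis=1))
E
```

```text
[ 0.51269746 -0.31589237  0.03541967  1.44240878] 0.6608066371243115
0.052 [1.79620386 1.79371647] [0.02877375 0.02439142]
0.055 [1.78356233 1.77912879] [0.03041938 0.0260585 ]
0.058 [1.77221996 1.76629772] [0.03206936 0.02773046]
```

```bash
python3 -m jog '[{"grip":0.2,"slide":[0,0,0],"yaw":0},{"grip":0.2,"slide":[0,0,0],"yaw":0},{"grip":0.2,"slide":[0,0,-1],"yaw":0},{"grip":0.2,"slide":[0,0,-3],"yaw":0},{"grip":0.2,"slide":[0,0,-4],"yaw":0},{"grip":0.2,"slide":[0,0,-4],"yaw":0},{"grip":-0.2,"slide":[0,0,-3],"yaw":0}]'; python3 go.py .4868 .2716 -21
```

```text
clock: 5.3
position: [0.5063, -0.3155, 0.2818]
ee_rot: [0.984, -0.18, 0.002, 0.001]
ft_force: [0.8, -0.1, 0.2]
grip_width: 0.554
grasp_force: 0.0
grasp [ 0.5064 -0.3156  0.2278] yaw -20.78 slide cm [-22.67 -54.21  -0.12] turn 0.004 F [ 0.8 -0.1  0.2] w 0.5544033466309525 clk 5.3
```

```bash
python3 -m jog '[{"grip":-0.2,"slide":[-1.62,-3.87,0],"yaw":0},{"grip":-0.2,"slide":[-1.62,-3.87,0],"yaw":0},{"grip":-0.2,"slide":[-1.62,-3.87,0],"yaw":0},{"grip":-0.2,"slide":[-1.62,-3.87,0],"yaw":0},{"grip":-0.2,"slide":[-1.62,-3.87,0],"yaw":0},{"grip":-0.2,"slide":[-1.62,-3.87,0],"yaw":0},{"grip":-0.2,"slide":[-1.62,-3.87,0],"yaw":0}]'
python3 -m jog '[{"grip":-0.2,"slide":[-1.62,-3.87,0],"yaw":0},{"grip":-0.2,"slide":[-1.62,-3.87,0],"yaw":0},{"grip":-0.2,"slide":[-1.62,-3.87,0],"yaw":0},{"grip":-0.2,"slide":[-1.62,-3.87,0],"yaw":0},{"grip":-0.2,"slide":[-1.62,-3.87,0],"yaw":0},{"grip":-0.2,"slide":[-1.62,-3.87,0],"yaw":0},{"grip":-0.2,"slide":[-1.62,-3.87,0],"yaw":0},{"grip":-0.2,"slide":[0,0,0],"yaw":0}]'; python3 go.py .4868 .2716 -21
python3 - <<'E'
from h import *
im=manip.camera("top"); a=cv2.resize(im[225:305,440:530],None,fx=4.4,fy=4.4,interpolation=cv2.INTER_CUBIC)
sc=manip.camera("scene"); b=cv2.resize(sc[130:230,300:400],None,fx=4,fy=4,interpolation=cv2.INTER_CUBIC)
W=np.zeros((400,800,3),np.uint8); W[:352,:396]=a; W[:,400:]=b; cv2.imwrite("pics/z4.png",W)
E
```

```text
clock: 6.0
position: [0.4958, -0.0202, 0.2791]
ee_rot: [0.984, -0.18, 0.001, 0.0]
ft_force: [0.9, 0.1, 0.7]
grip_width: 0.601
grasp_force: 0.0
clock: 6.8
position: [0.4832, 0.275, 0.2788]
ee_rot: [0.985, -0.174, -0.0, -0.002]
ft_force: [-1.5, 1.1, 0.2]
grip_width: 0.6
grasp_force: 0.0
grasp [0.4832 0.2752 0.2248] yaw -20.07 slide cm [ 0.46  0.21 -0.  ] turn 0.016 F [-1.5  1.1  0.2] w 0.5999776375646829 clk 6.8
```

View pics/z4.png

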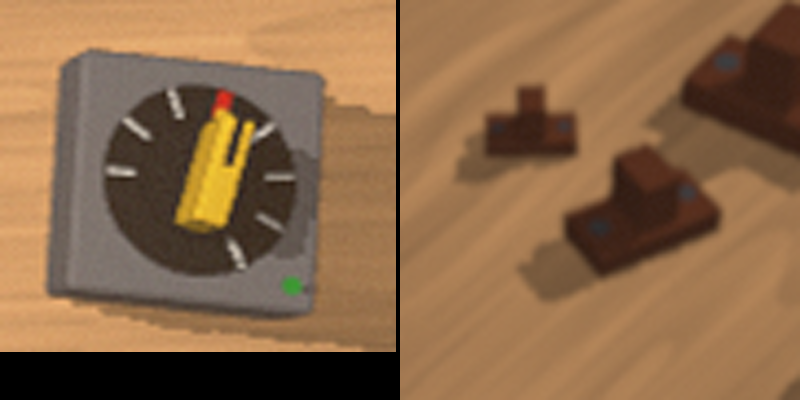

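The pointer lies on the red mark, so the dial is done. The weight shows its lug and two bolts, and nothing blocks the fingers. Descending.

```bash
python3 -m jog '[{"grip":-0.2,"slide":[0.45,0.2,2],"yaw":0.016},{"grip":-0.2,"slide":[0,0,4],"yaw":0},{"grip":-0.2,"slide":[0,0,4],"yaw":0},{"grip":-0.2,"slide":[0,0,4],"yaw":0},{"grip":-0.2,"slide":[0,0,2.5],"yaw":0},{"grip":-0.2,"slide":[0,0,0],"yaw":0},{"grip":-0.2,"slide":[0,0,0],"yaw":0}]'; python3 go.py .4868 .2716 -21
```

```text
clock: 7.6
position: [0.4908, 0.2625, 0.114]
ee_rot: [0.982, -0.189, 0.0, -0.0]
ft_force: [0.8, -0.0, 1.3]
grip_width: 0.601
grasp_force: 0.0
grasp [0.4908 0.2625 0.06  ] yaw -21.8 slide cm [-0.71 -0.7  -0.  ] turn -0.014 F [ 0.8 -0.   1.3] w 0.600909236160531 clk 7.6
```

```bash
python3 -m jog '[{"grip":-0.2,"slide":[-0.7,-0.7,0],"yaw":-0.014},{"grip":-0.2,"slide":[0,0,0],"yaw":0},{"grip":-0.2,"slide":[0,0,1.8],"yaw":0},{"grip":-0.2,"slide":[0,0,0],"yaw":0},{"grip":-0.2,"slide":[0,0,0],"yaw":0}]'; python3 go.py .4868 .2716 -21
```

```text
clock: 8.1
position: [0.4859, 0.273, 0.0956]
ee_rot: [0.983, -0.181, 0.0, -0.0]
ft_force: [-0.2, -0.2, -0.3]
grip_width: 0.6
grasp_force: 0.0
grasp [0.4859 0.273  0.0416] yaw -20.85 slide cm [ 0.13  0.1  -0.  ] turn 0.003 F [-0.2 -0.2 -0.3] w 0.600042088821772 clk 8.1
```

```bash
python3 -m jog '[{"grip":1,"slide":[0.1,0.1,0],"yaw":0},{"grip":1,"slide":[0,0,0],"yaw":0},{"grip":1,"slide":[0,0,0],"yaw":0},{"grip":1,"slide":[0,0,0],"yaw":0},{"grip":1,"slide":[0,0,0],"yaw":0},{"grip":1,"slide":[0,0,0],"yaw":0},{"grip":1,"slide":[0,0,0],"yaw":0}]' 80; python3 go.py .4868 .2716 -21
```

```text
clock: 8.8
position: [0.4873, 0.272, 0.0963]
ee_rot: [0.983, -0.181, 0.001, -0.001]
ft_force: [-0.4, 0.0, 6.4]
grip_width: 0.295
grasp_force: 79.8
grasp [0.4874 0.2721 0.0423] yaw -20.87 slide cm [-0.03  0.07 -0.  ] turn 0.002 F [-0.4  0.   6.4] w 0.29458934109995116 clk 8.8
```

```bash
python3 -m jog '[{"grip":1,"slide":[0,0,-1],"yaw":0},{"grip":1,"slide":[0,0,-2],"yaw":0},{"grip":1,"slide":[0,0,-3],"yaw":-0.08},{"grip":1,"slide":[0,0,-3],"yaw":-0.08},{"grip":1,"slide":[0,0,0],"yaw":-0.08},{"grip":1,"slide":[0,0,0],"yaw":-0.085},{"grip":1,"slide":[0,0,0],"yaw":0},{"grip":1,"slide":[0,0,0],"yaw":0}]'; python3 go.py .5557 -.0492 -2.2
```

```text
clock: 9.6
position: [0.4861, 0.2711, 0.1847]
ee_rot: [1.0, -0.021, -0.001, 0.0]
ft_force: [0.0, -0.0, -5.6]
grip_width: 0.288
grasp_force: 79.4
grasp [0.4861 0.2711 0.1307] yaw -2.4 slide cm [8.300e+00 3.171e+01 1.000e-02] turn -0.004 F [ 0.  -0.  -5.6] w 0.288274766561244 clk 9.6
```

```bash
python3 -m jog '[{"grip":1,"slide":[0.4,1.5,0],"yaw":0},{"grip":1,"slide":[0.7,2.7,0],"yaw":0},{"grip":1,"slide":[0.7,2.7,0],"yaw":0},{"grip":1,"slide":[0.7,2.7,0],"yaw":0},{"grip":1,"slide":[0.7,2.7,0],"yaw":0},{"grip":1,"slide":[0.7,2.7,0],"yaw":0},{"grip":1,"slide":[0.7,2.7,0],"yaw":0},{"grip":1,"slide":[0.7,2.7,0],"yaw":0}]'
python3 -m jog '[{"grip":1,"slide":[0.7,2.7,0],"yaw":0},{"grip":1,"slide":[0.7,2.7,0],"yaw":0},{"grip":1,"slide":[0.7,2.7,0],"yaw":0},{"grip":1,"slide":[0.6,2,0],"yaw":0},{"grip":1,"slide":[0.3,1.2,0],"yaw":0},{"grip":1,"slide":[0,0,0],"yaw":0},{"grip":1,"slide":[0,0,0],"yaw":0},{"grip":1,"slide":[0,0,0],"yaw":0}]'; python3 go.py .5557 -.0492 -2.2
```

```text
clock: 10.4
position: [0.5313, 0.0635, 0.1847]
ee_rot: [1.0, -0.021, -0.0, 0.0]
ft_force: [0.2, -0.5, -5.0]
grip_width: 0.288
grasp_force: 79.4
clock: 11.2
position: [0.5568, -0.047, 0.1848]
ee_rot: [1.0, -0.019, -0.0, -0.0]
ft_force: [-0.3, 0.8, -5.7]
grip_width: 0.291
grasp_force: 79.4
grasp [ 0.5567 -0.047   0.1308] yaw -2.16 slide cm [-0.09  0.23 -0.  ] turn 0.001 F [-0.3  0.8 -5.7] w 0.29061918611568854 clk 11.2
```

```bash
python3 -m jog '[{"grip":1,"slide":[-0.1,0.2,2],"yaw":0},{"grip":1,"slide":[0,0,2.5],"yaw":0},{"grip":1,"slide":[0,0,2.5],"yaw":0},{"grip":1,"slide":[0,0,0],"yaw":0},{"grip":1,"slide":[0,0,0],"yaw":0},{"grip":1,"slide":[0,0,0],"yaw":0}]'; python3 go.py .5557 -.0492 -2.2
python3 - <<'E'
from h import *
im=manip.camera("top"); sc=manip.camera("scene")
cv2.imwrite("pics/topw.png",im);cv2.imwrite("pics/scw.png",sc)
a=cv2.resize(im[175:285,295:405],None,fx=3.6,fy=3.6,interpolation=cv2.INTER_CUBIC)
b=cv2.resize(sc[240:370,230:375],None,fx=2.7,fy=2.7,interpolation=cv2.INTER_CUBIC)
W=np.zeros((400,800,3),np.uint8); W[:396,:396]=a; W[:b.shape[0],400:400+b.shape[1]]=b; cv2.imwrite("pics/z5.png",W)
E
```

```text
clock: 11.8
position: [0.5568, -0.0501, 0.1165]
ee_rot: [1.0, -0.019, 0.001, -0.0]
ft_force: [0.0, -0.4, -4.7]
grip_width: 0.286
grasp_force: 79.5
grasp [ 0.5569 -0.0501  0.0625] yaw -2.22 slide cm [-0.12 -0.08 -0.  ] turn -0.0 F [ 0.  -0.4 -4.7] w 0.28624694851500393 clk 11.8
```

View pics/z5.png

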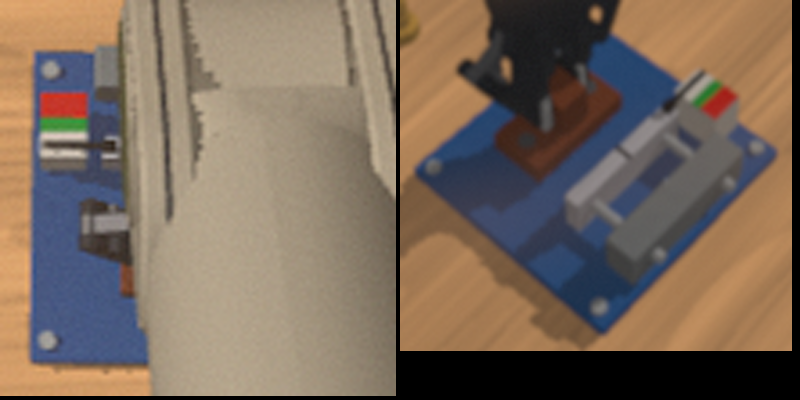

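The scene view (right) shows the weight level above the bed, with its front edge roughly parallel to the stop. The top view is hidden by the arm. I'll take an enlarged view for centring.

```bash
python3 - <<'E'
from h import *
sc=cv2.imread("pics/scw.png")
b=cv2.resize(sc[255:325,260:360],None,fx=8,fy=8,interpolation=cv2.INTER_CUBIC)
cv2.imwrite("pics/z6.png",cv2.convertScaleAbs(b,alpha=1.5))
E
```

```text
(no output)
```

View pics/z6.png

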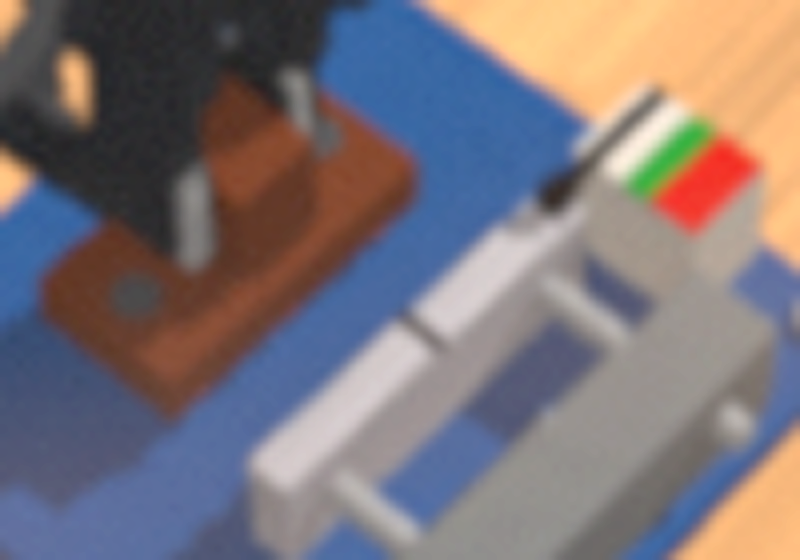

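The weight's front top corners are at about (172,378) and (412,165). The stop's top front corner is at (252,465), and its black line starts at (400,318).

```bash
python3 - <<'E'
from h import *
px=lambda a:np.array(a,float)/8+[260,255]-.4
w=ray("scene",px([(172,378),(412,165),(42,287)]),.0385)
e=w[1]-w[0]; print("weight front corners",w,"len",np.linalg.norm(e),"normal yaw",np.degrees(np.arctan2(-e[0],e[1])))
s=ray("scene",px([(252,465),(400,318),(443,350)]),.046)
print("stop corner,line",s); t=s[1]-s[0]; print("stop normal yaw",np.degrees(np.arctan2(-t[0],t[1])),np.linalg.norm(t))
for y in(-2.2,-3.0):
  n=np.array([np.cos(np.radians(y)),np.sin(np.radians(y))]);l=np.array([-n[1],n[0]])
  m=w[:2].mean(0); print("lateral off (weight-stop) mm",(m-s[1])@l*1e3,"gap",(s[1]-m)@n*1e3)
E
```

```text
weight front corners [[ 0.5807364  -0.09344711]
 [ 0.5842299  -0.01490694]
 [ 0.54135614 -0.09447531]] len 0.0786178221910071 normal yaw -2.5468627951178555
stop corner,line [[ 0.61279614 -0.10174899]
 [ 0.6129627  -0.05260887]
 [ 0.6257972  -0.05294606]]
stop normal yaw -0.19420229679691395 0.04914040078281503
lateral off (weight-stop) mm -2.737043424239479 gap 30.39688568192023
lateral off (weight-stop) mm -3.1611834278594766 gap 30.355707621489017
```

```bash
python3 -m jog '[{"grip":1,"slide":[0,-0.08,0.4],"yaw":0},{"grip":1,"slide":[0,0,0.3],"yaw":0},{"grip":1,"slide":[0,0,0],"yaw":0},{"grip":1,"slide":[0,0,0],"yaw":0},{"grip":1,"slide":[0,0,0],"yaw":0}]'; python3 go.py .5857 -.0504 -2.2
python3 -m jog '[{"grip":1,"slide":[0,0,0.1],"yaw":0},{"grip":1,"slide":[0,0,0],"yaw":0},{"grip":1,"slide":[0,0,0],"yaw":0}]'; python3 go.py .5857 -.0504 -2.2
```

```text
clock: 12.4
position: [0.5561, -0.0496, 0.1083]
ee_rot: [1.0, -0.02, 0.0, -0.0]
ft_force: [-2.9, 0.4, 3.7]
grip_width: 0.29
grasp_force: 81.1
grasp [ 0.5561 -0.0496  0.0543] yaw -2.25 slide cm [ 2.96 -0.04  0.  ] turn -0.001 F [-2.9  0.4  3.7] w 0.2903965764083991 clk 12.4
clock: 12.7
position: [0.5562, -0.0496, 0.1083]
ee_rot: [1.0, -0.02, 0.0, -0.0]
ft_force: [-8.7, 1.1, 15.8]
grip_width: 0.294
grasp_force: 82.8
grasp [ 0.5562 -0.0496  0.0543] yaw -2.25 slide cm [ 2.95 -0.03  0.  ] turn -0.001 F [-8.7  1.1 15.8] w 0.2940073592461762 clk 12.7
```

```bash
python3 -m jog '[{"grip":1,"slide":[0,0,-0.1],"yaw":0},{"grip":1,"slide":[0.4,-0.02,0],"yaw":0},{"grip":1,"slide":[0.5,0,0],"yaw":0},{"grip":1,"slide":[0.5,0,0],"yaw":0},{"grip":1,"slide":[0.5,0,0],"yaw":0},{"grip":1,"slide":[0.5,0,0],"yaw":0},{"grip":1,"slide":[0,0,0],"yaw":0},{"grip":1,"slide":[0,0,0],"yaw":0}]' 100; python3 go.py .5977 -.0509 -2.2
```

```text
clock: 13.5
position: [0.5793, -0.0507, 0.1084]
ee_rot: [1.0, -0.02, -0.001, 0.0]
ft_force: [-10.2, -0.4, 13.8]
grip_width: 0.286
grasp_force: 100.7
grasp [ 0.5791 -0.0507  0.0544] yaw -2.27 slide cm [ 1.85 -0.05 -0.  ] turn -0.001 F [-10.2  -0.4  13.8] w 0.2860164579763357 clk 13.5
```

```bash
python3 -m jog '[{"grip":1,"slide":[0,-0.04,-0.1],"yaw":0},{"grip":1,"slide":[0.3,0,0],"yaw":0},{"grip":1,"slide":[0.3,0,0],"yaw":0},{"grip":1,"slide":[0.3,0,0],"yaw":0},{"grip":1,"slide":[0.3,0,0],"yaw":0},{"grip":1,"slide":[0,0,0],"yaw":0},{"grip":1,"slide":[0,0,0],"yaw":0}]'; python3 go.py .5977 -.0509 -2.2
python3 - <<'E'
from h import *
sc=manip.camera("scene"); t=manip.camera("top"); cv2.imwrite("pics/sc7.png",sc)
b=cv2.resize(sc[255:325,260:360],None,fx=6,fy=6,interpolation=cv2.INTER_CUBIC)
a=cv2.resize(t[190:240,300:332],None,fx=6,fy=6,interpolation=cv2.INTER_CUBIC)
W=np.zeros((420,800,3),np.uint8); W[:,:600]=b; W[:300,605:797]=a
cv2.imwrite("pics/z7.png",cv2.convertScaleAbs(W,alpha=1.4))
E
```

```text
clock: 14.2
position: [0.5917, -0.0505, 0.1085]
ee_rot: [1.0, -0.02, -0.001, -0.0]
ft_force: [-3.3, 1.2, -1.2]
grip_width: 0.289
grasp_force: 99.0
grasp [ 0.5916 -0.0504  0.0545] yaw -2.25 slide cm [ 0.61  0.02 -0.  ] turn -0.001 F [-3.3  1.2 -1.2] w 0.2888209645660744 clk 14.2
```

View pics/z7.png

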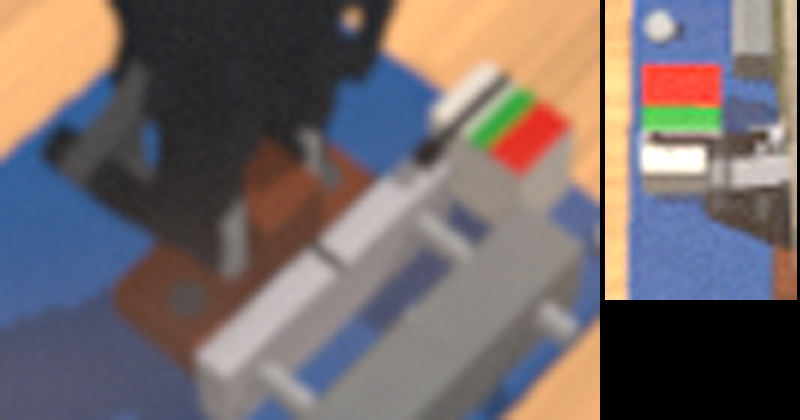

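The weight is flush against the stop, and the pointer (top crop, row ~134) sits just below the green band (rows 106–131), so about 7 mm. Pushing ~4.5 mm more.

```bash
python3 -m jog '[{"grip":1,"slide":[0.15,0,0],"yaw":0},{"grip":1,"slide":[0.15,0,0],"yaw":0},{"grip":1,"slide":[0.15,0,0],"yaw":0},{"grip":1,"slide":[0,0,0],"yaw":0},{"grip":1,"slide":[0,0,0],"yaw":0},{"grip":1,"slide":[0,0,0],"yaw":0}]'; python3 go.py .5977 -.0509 -2.2
cat > p.py <<'E'
from h import *
t=manip.camera("top"); cv2.imwrite("pics/t8.png",t); sc=manip.camera("scene"); cv2.imwrite("pics/sc8.png",sc)
cols=t[195:226,307:311].astype(int).mean(1)
for i,c in enumerate(cols): print(195+i,c.round().astype(int),end="; ")
b=cv2.resize(sc[255:325,260:360],None,fx=6,fy=6,interpolation=cv2.INTER_CUBIC)
a=cv2.resize(t[190:240,300:332],None,fx=6,fy=6,interpolation=cv2.INTER_CUBIC)
W=np.zeros((420,800,3),np.uint8); W[:,:600]=b; W[:300,605:797]=a
cv2.imwrite("pics/z8.png",cv2.convertScaleAbs(W,alpha=1.4))
E
python3 p.py
```

```text
clock: 14.9
position: [0.5954, -0.0506, 0.1085]
ee_rot: [1.0, -0.02, -0.001, -0.0]
ft_force: [-9.7, 0.4, 2.2]
grip_width: 0.287
grasp_force: 99.4
grasp [ 0.5952 -0.0506  0.0545] yaw -2.25 slide cm [ 0.25  0.02 -0.  ] turn -0.001 F [-9.7  0.4  2.2] w 0.28734563007151426 clk 14.9
195 [142 145 148]; 196 [114 110 111]; 197 [119  83  70]; 198 [130  87  72]; 199 [130  90  68]; 200 [118  83 116]; 201 [ 36  52 206]; 202 [ 39  55 201]; 203 [ 42  54 200]; 204 [ 42  55 201]; 205 [ 42  54 201]; 206 [ 43  56 196]; 207 [ 51  96 150]; 208 [ 61 150  63]; 209 [ 58 142  66]; 210 [ 55 112  68]; 211 [56 64 78]; 212 [118 129 140]; 213 [178 192 205]; 214 [180 196 208]; 215 [179 194 207]; 216 [180 195 208]; 217 [175 190 203]; 218 [146 159 170]; 219 [ 88  96 108]; 220 [ 92 103 114]; 221 [ 94 102 110]; 222 [102  87  84]; 223 [114  80  69]; 224 [130  89  72]; 225 [128  87  72];
```

```bash
python3 -m jog '[{"grip":1,"slide":[0.1,0,0],"yaw":0},{"grip":1,"slide":[0.1,0,0],"yaw":0},{"grip":1,"slide":[0.1,0,0],"yaw":0},{"grip":1,"slide":[0.1,0,0],"yaw":0},{"grip":1,"slide":[0,0,0],"yaw":0},{"grip":1,"slide":[0,0,0],"yaw":0},{"grip":1,"slide":[0,0,0],"yaw":0},{"grip":1,"slide":[0,0,0],"yaw":0}]'; python3 go.py .5977 -.0509 -2.2
python3 p.py
```

```text
clock: 15.8
position: [0.5986, -0.0507, 0.1086]
ee_rot: [1.0, -0.02, -0.002, -0.0]
ft_force: [-14.2, 1.0, 6.9]
grip_width: 0.287
grasp_force: 99.9
grasp [ 0.5984 -0.0507  0.0546] yaw -2.25 slide cm [-0.07  0.02  0.  ] turn -0.001 F [-14.2   1.    6.9] w 0.2868022539461292 clk 15.8
195 [140 143 147]; 196 [116 110 114]; 197 [119  83  70]; 198 [128  87  70]; 199 [131  91  70]; 200 [119  83 116]; 201 [ 35  52 206]; 202 [ 40  53 199]; 203 [ 46  58 202]; 204 [ 44  56 200]; 205 [ 43  55 202]; 206 [ 40  54 196]; 207 [ 48  96 148]; 208 [ 60 142  64]; 209 [44 65 64]; 210 [52 89 68]; 211 [115 166 128]; 212 [183 195 212]; 213 [179 194 208]; 214 [180 196 208]; 215 [180 196 208]; 216 [180 194 207]; 217 [177 192 205]; 218 [146 159 170]; 219 [ 86  95 106]; 220 [ 92 102 113]; 221 [ 95 102 109]; 222 [100  86  83]; 223 [114  80  69]; 224 [130  89  72]; 225 [128  89  72];
```

View pics/z8.png

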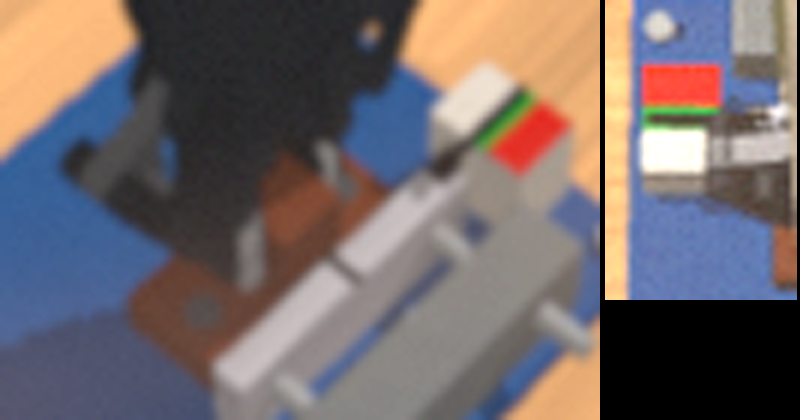

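The top crop shows the pointer's dark line inside the green band with green on both sides. In the scene view it appears shifted by parallax. I'll convert both to travel.

```bash
python3 - <<'E'
from h import *
n=np.array([np.cos(np.radians(-2.2)),np.sin(np.radians(-2.2))]); c=np.array([.588,-.0506])
X=lambda cam,p,z:((ray(cam,p,z)-c)@n*1e3).round(1)
# top: column 308.5
print("top white/green,green/red,pointer now,start",X("top",[(308.5,211.7)],.049),X("top",[(308.5,207.05)],.049),X("top",[(308.5,209.4)],.053),X("top",[(308.5,215.6)],.053))
s8=lambda a:np.array(a,float)/8+[260,255]
print("scene wg",X("scene",s8([(628,188),(695,122)]),.049),"gr",X("scene",s8([(657,205),(718,140)]),.049),"ptr0",X("scene",s8([(655,95),(610,140)]),.053))
# pointer now in scene: darkest pixel along several lines
im=cv2.cvtColor(cv2.imread("pics/sc8.png"),cv2.COLOR_BGR2GRAY); im0=cv2.cvtColor(cv2.imread("pics/scw.png"),cv2.COLOR_BGR2GRAY)
l=np.array([-n[1],n[0]])
for nm,g in(("now",im),("rest",im0)):
  for y in(.064,.068,.072,.076,.080):
    xs=np.arange(.012,.050,.0005); P=np.c_[c+np.outer(xs,n)+y*l,np.full(len(xs),.053)]; q=proj("scene",P).astype(np.float32)
    v=cv2.remap(g,q[:,:1],q[:,1:],cv2.INTER_LINEAR)[:,0].astype(float); k=v.argmin(); wgt=np.clip(v.min()+25-v,0,None); print(nm,y,(xs*wgt).sum()/wgt.sum()*1e3,v.min())
E
```

```text
top white/green,green/red,pointer now,start [33.4] [42.9] [37.2] [24.7]
scene wg [42.5 42. ] gr [50.5 49.3] ptr0 [31.9 32.5]
now 0.064 43.841614906832326 61.0
now 0.068 44.06944444444447 64.0
now 0.072 44.08653846153849 62.0
now 0.076 44.2626262626263 64.0
now 0.08 44.244541484716194 74.0
rest 0.064 31.79847908745248 80.0
rest 0.068 41.91609195402301 85.0
rest 0.072 41.65291262135924 83.0
rest 0.076 42.35642317380355 83.0
rest 0.08 41.809794988610506 92.0
```

```bash
python3 -m jog '[{"grip":1,"slide":[0.03,0,0],"yaw":0},{"grip":1,"slide":[0,0,0],"yaw":0},{"grip":1,"slide":[0,0,0],"yaw":0},{"grip":1,"slide":[0,0,0],"yaw":0},{"grip":1,"slide":[0,0,0],"yaw":0},{"grip":1,"slide":[0,0,0],"yaw":0},{"grip":1,"slide":[0,0,0],"yaw":0},{"grip":1,"slide":[0,0,0],"yaw":0}]'; python3 go.py .5977 -.0509 -2.2
python3 -c "
from workcell import manip
print(manip.hand_in())"
```

```text
clock: 16.7
position: [0.5988, -0.0508, 0.1086]
ee_rot: [1.0, -0.02, -0.003, -0.0]
ft_force: [-15.6, 0.5, 7.7]
grip_width: 0.29
grasp_force: 100.0
grasp [ 0.5985 -0.0507  0.0546] yaw -2.25 slide cm [-0.08  0.02  0.  ] turn -0.001 F [-15.6   0.5   7.7] w 0.29023156229564795 clk 16.7
the job is handed in; nothing more can be done
None
```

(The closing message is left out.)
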